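# Empty the dry-block heater, nest the cups and cap the stack

## Task

The heater is off and cold: lift every steel cup that is in it straight up out of its well and nest them all, fully seated, into one upright stack on the cup that already stands in the wooden stand. Then close the stack by putting the knobbed lid on the topmost cup, properly seated. Never tip a cup over, and leave the small pigment jar where it is.

Things in the scene. Friction and masses are not known exactly. Their poses are not given: they have to be found in the camera images.
- heater: dry-block heater, fixed, 120 mm (its x) by 236 mm (its y), 82 mm high; origin at the centre of its underside on the bench, z up. Grey walls 8 mm thick round a trough 104 mm wide (x), 220 mm long (y) and 24 mm deep. Its knob panel faces -x. On the -x and the +x side of each cup 32 mm of the trough is free for a finger; along y neighbouring collars are only 10 mm apart.
- trough (a point): centre of the heater's trough floor, 58 mm above the bench, axes as the heater's. Four round wells, 35 mm in diameter and 50 mm deep, open in this floor in a row at x = 0 and y = -75, -25, 25 and 75 mm.
- stand: turned wooden stacking stand, fixed; foot 84 mm in diameter, column 48 mm in diameter, 60 mm high, with a 35 mm hole that holds cup_base. Origin at the centre of its underside on the bench.
- cup_base: hollow steel cup, 80 mm tall, held fast in the stand, origin at the centre of its underside, z up. Body outside 18 mm in diameter at the bottom, tapering out to 32 mm at 50 mm up; from 50 to 80 mm a cylindrical collar, 40 mm outside, 35 mm inside, with a flat shoulder under it. Its shoulder sits on the stand's top: origin 10 mm, rim 90 mm above the bench.
- base_rim (a point): centre of cup_base's mouth, at its rim. A cup nested on another goes in until its shoulder sits on the other's rim (1.5 mm clearance all round), so each stands 30 mm higher: the k-th nested cup has its origin at 10 + 30 k mm and its rim at 90 + 30 k mm above the bench.
- cup_0: one of three or four steel cups that start in the heater's wells, one a well (None if absent in this run); same shape, size and origin as cup_base, loose, 0.06 to 0.11 kg. In a well it hangs by its shoulder on the trough floor: origin 8 mm, rim 88 mm above the bench, 6 mm above the heater's walls; the rest of its collar is inside the trough.
- cup_1: one of three or four steel cups that start in the heater's wells, one a well (None if absent in this run); same shape, size and origin as cup_base, loose, 0.06 to 0.11 kg. In a well it hangs by its shoulder on the trough floor: origin 8 mm, rim 88 mm above the bench, 6 mm above the heater's walls; the rest of its collar is inside the trough.
- cup_2: one of three or four steel cups that start in the heater's wells, one a well (None if absent in this run); same shape, size and origin as cup_base, loose, 0.06 to 0.11 kg. In a well it hangs by its shoulder on the trough floor: origin 8 mm, rim 88 mm above the bench, 6 mm above the heater's walls; the rest of its collar is inside the trough.
- cup_3: one of three or four steel cups that start in the heater's wells, one a well (None if absent in this run); same shape, size and origin as cup_base, loose, 0.06 to 0.11 kg. In a well it hangs by its shoulder on the trough floor: origin 8 mm, rim 88 mm above the bench, 6 mm above the heater's walls; the rest of its collar is inside the trough.
- lid: loose lid, 50 g, right way up on the bench at the start; origin at the centre of its plug's underside, z up. Plug 31 mm in diameter, 22 mm deep; flange 43 mm in diameter from 22 to 26 mm up; round knob 14 mm in diameter from there up to 48 mm, to grip from above. Seated on a cup, the flange lies on the rim and the origin is 22 mm below the rim.
- lamp_boom (a point): a point on the front rod of the desk lamp's fixed boom, always in the same place, given as something to keep clear of: the boom, about 40 mm thick, rises in a straight line from its foot at about (0.73, -0.27, 0.07) to its elbow at (0.55, 0.27, 0.38), behind heater and lid; from the elbow the upper arm runs on to the left at x = 0.55.
- pigment_jar: small brown screw-top jar, 35 mm in diameter, 46 mm high, loose, standing on the bench; a bystander. Origin at the centre of its underside.
Things that resemble listed ones, but are neither listed nor needed, are in the scene too. What is shaped like the cup_0 but blue is not meant.

How it is judged (in metres and radians):
On the way, in this order (a step that is already met when the one before it is completed fails the run):
1. every cup from the heater is nested, fully seated and upright, in the stack on the stand (horizontal distance between each of cup_0, cup_1, cup_2, cup_3 and stand below 0.01 m and angle between each of cup_0, cup_1, cup_2, cup_3's own z axis and vertical below 0.06 rad and linear speed of each of cup_0, cup_1, cup_2, cup_3 below 0.02 m/s and (height (world z) of cup_0 between 0.037 and 0.043 m or height (world z) of cup_0 between 0.067 and 0.073 m or height (world z) of cup_0 between 0.097 and 0.103 m or height (world z) of cup_0 between 0.127 and 0.133 m) and (height (world z) of cup_1 between 0.037 and 0.043 m or height (world z) of cup_1 between 0.067 and 0.073 m or height (world z) of cup_1 between 0.097 and 0.103 m or height (world z) of cup_1 between 0.127 and 0.133 m) and (height (world z) of cup_2 between 0.037 and 0.043 m or height (world z) of cup_2 between 0.067 and 0.073 m or height (world z) of cup_2 between 0.097 and 0.103 m or height (world z) of cup_2 between 0.127 and 0.133 m) and (height (world z) of cup_3 between 0.037 and 0.043 m or height (world z) of cup_3 between 0.067 and 0.073 m or height (world z) of cup_3 between 0.097 and 0.103 m or height (world z) of cup_3 between 0.127 and 0.133 m)), for 0.2 s.
2. the lid is seated on the topmost cup (horizontal distance between lid and stand below 0.012 m and angle between lid's own z axis and vertical below 0.06 rad and linear speed of lid below 0.02 m/s and (height (world z) of lid between 0.155 and 0.161 m or height (world z) of lid between 0.185 and 0.191 m)), for 0.2 s.
At the end, for the whole second after the job is handed in: All cups stand nested in one stack in the stand: each within 10 mm of the stand's axis within 0.06 rad of upright, at rest, and seated to 3 mm of its height (30 mm per cup); the lid is on top, within 12 mm of the axis, level to 0.06 rad, seated to 3 mm and at rest (all of step 1 and all of step 2); the robot touches nothing.
It fails at once if a cup was tipped over (angle between any of cup_0, cup_1, cup_2, cup_3's own z axis and vertical above 0.6 rad).
It fails at once if the pigment jar was shoved or knocked over (distance of pigment_jar from where it was at the start of the episode above 0.03 m or angle between pigment_jar's own z axis and vertical above 0.5 rad).
Of cup_0, cup_1, cup_2, cup_3 only 3 to 4 are there at a start; the rules pass over those that are not, and their reading is None.
At some moment in a run one of lid may be knocked a few centimetres aside while the robot is not near it.
It also fails if it takes over 210 s, if anything falls off the work surface, if the arm or the gripper's body presses on something with over 40 N, if the wrist force passes 120 N, or if a joint passes its speed limit or range.

## Robot

A 6-joint arm with a two-finger parallel gripper is mounted at the origin on a cart in front of the work surface, level with it; the furniture and walls round the work are solid. World frame = base frame: x ahead of the robot, y to its left, z up, the work surface at z = 0. Lengths are in mm, angles in rad, forces in N, time in s.
With the tool pointing down it reaches from about 325 to 775 mm from the base axis. Payload 9.3 kg.
Tool frame: the origin (TCP) lies between the finger pads; the fingertips stand 22 mm ahead of it and the grasp point (between the pads) lies 3 mm ahead of it; z points along the fingers, x is the direction in which the jaws open and shut, and the axes are right-handed (so a half turn about z gives the same grasp; the last joint's range is limited). The gripper opens to 85 mm and grips with 20 to 120 N. Pads are 22 mm wide; open, the fingers measure 114 mm over their backs; the gripper's body (76 mm by 85 mm) begins 54 mm behind the grasp point. The pads swing forward as they close: fully open they stand 13 mm farther back than shut.
Start: joints at [-1.352, 0.259, 0.021, 1.334, 0, 1.418], TCP at [199.804, -512.421, 253.279] pointing down, gripper open.
Joint ranges: [-3.04, 3.04], [-0.91, 1.82], [-1.04, 1.36], [-1.92, 1.95], [-1.52, 1.45], [-3.14, 3.14]. Speed limits (rad/s): [2.22, 2.22, 2.79, 3.14, 3.14, 3.14].

## Interface

Orientations are given as a rotation vector (axis times angle).
In Python, from plant import env gives the robot as it stands. Calls block until the motion is done:
- env.reach(position, orientation): joint-space move of the TCP to a pose.
- env.movel(position, rot=None, feed=150, threshold=None): straight line of the TCP; rot=None keeps the orientation; feed is the mean speed in mm/s. With threshold (N) it stops when the force on the tool has changed by that much, and returns True; else False.
- env.goto_joints(angles): joint-space move.
- env.release() and env.grab(squeeze=None): open the fingers fully, or close them until they stop; squeeze is the grip in N (None keeps the last).
- env.wait(seconds).
- env.solve_ik(position, orientation): joint angles nearest the present ones, or None.
- env.state(): the state.
- env.snapshot(name): name is "scene" or "top"; returns a dict with "pixels" (384x512x3 uint8, blue, green, red), "camera_matrix" (3x3 intrinsics, pixels), "distortion" ([k1, k2, p1, p2, k3] as OpenCV has them; the pictures are not rectified), "camera_from_world" (4x4, takes a point from world to camera coordinates). Camera axes: x right, y down, z forward; pixel columns grow to the right and rows downward; lengths in mm; the calibration is good to about 2 mm. A picture is of the moment at which its call begins. There is no depth.
A pose or a line that the arm cannot do raises env.IKError and nothing moves.
- env.sign_off(): hands the job in, once; it reports no verdict.
The state is a dict: "time": time; "q": joint angles; "joint_vel": joint speeds; "joint_efforts": joint torques, N m; "tool_pos": TCP position; "ee_rot": TCP orientation; "contact_force": force on the tool from outside, world axes, zero at the start; "torque": the same for the moment, N m; "width": opening from 0.0 (shut) to 1.0 (fully open).
Only numpy, scipy, OpenCV 4.12 (cv2) and the standard library are available. Lean on these libraries where they do the work, as an engineer would, in place of code of your own. Each camera call takes 0.05 s, during which the arm holds its last target.

## Working session

There is one attempt and no reset: what is moved stays moved. The work goes in short steps, each a Python script; the robot and the scene stay as the last script left them, time stands still between calls to the robot, and variables do not carry over. Pictures are saved under pics/ and viewed, and the job is handed in when it is done.

```bash
ls; mkdir -p pics
python3 - <<'E'
from plant import env
import cv2
for n in ("scene","top"):
    s=env.snapshot(n); cv2.imwrite(f"pics/{n}0.png",s["pixels"])
    print(n,s["camera_matrix"],s["distortion"],s["camera_from_world"])
print(env.state())
E
```

```text
pics
scene [[369.6653011    0.         253.97112581]
 [  0.         369.6653011  188.05123274]
 [  0.           0.           1.        ]] [-0.10827385  0.          0.          0.          0.        ] [[-8.41365646e-01 -5.40106661e-01  1.97140780e-02  4.23282384e+02]
 [-4.03888840e-01  6.04093590e-01 -6.86982343e-01  3.02762347e+02]
 [ 3.59134591e-01 -5.85965639e-01 -7.26406646e-01  8.76354021e+02]
 [ 0.00000000e+00  0.00000000e+00  0.00000000e+00  1.00000000e+00]]
top [[474.16574738   0.         255.36520255]
 [  0.         474.16574738 187.91934782]
 [  0.           0.           1.        ]] [-0.03269006  0.          0.          0.          0.        ] [[-6.70013996e-02 -9.97734314e-01 -6.08695303e-03  1.68611923e+01]
 [-9.75861648e-01  6.68010594e-02 -2.07922252e-01  5.40965724e+02]
 [ 2.07857780e-01 -7.99105786e-03 -9.78126416e-01  1.36199499e+03]
 [ 0.00000000e+00  0.00000000e+00  0.00000000e+00  1.00000000e+00]]
{'time': 0.1, 'q': array([-1.35160965e+00,  2.59148989e-01,  2.08481631e-02,  1.33371710e+00,
       -2.39923527e-05,  1.41820555e+00]), 'joint_vel': array([ 0.00118316, -0.00154509,  0.00198866,  0.00028848, -0.0004923 ,
        0.00187597]), 'joint_efforts': array([ 4.14353752e-03, -5.56692660e+01,  3.45072055e+01,  1.15830961e-02,
       -2.07652156e-04,  1.61597490e-05]), 'tool_pos': array([ 199.74400004, -512.20441532,  252.72363593]), 'ee_rot': array([-2.59306337e+00,  1.77214327e+00,  1.42665080e-03]), 'contact_force': array([0.43732119, 1.08426718, 0.09178638]), 'torque': array([ 0.00885916,  0.0453606 , -0.02868733]), 'width': 0.998621575350599}
```

View pics/scene0.png

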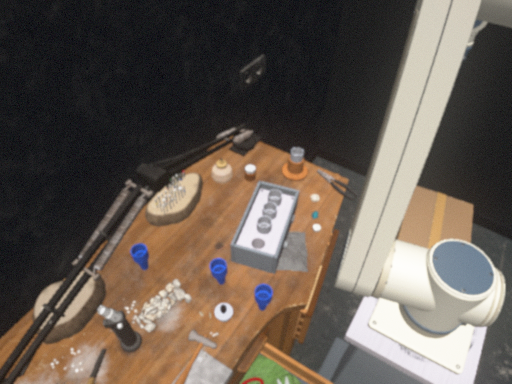

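View pics/top0.png

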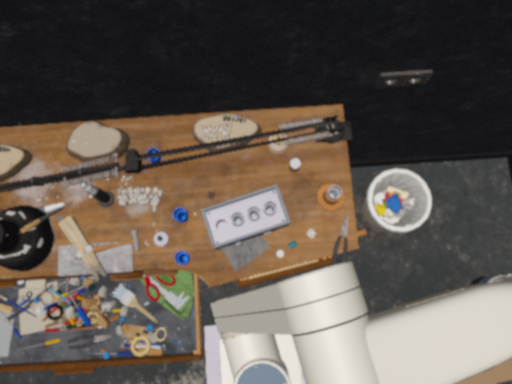

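Run:
```python
import cv2,numpy as np
s=cv2.imread("pics/scene0.png");t=cv2.imread("pics/top0.png")
f=lambda im,x,y,w,h,k:cv2.resize(im[y:y+h,x:x+w],(w*k,h*k),interpolation=cv2.INTER_CUBIC)
cv2.imwrite("pics/c1.png",f(s,195,135,160,140,5))
cv2.imwrite("pics/c2.png",f(t,190,120,160,120,5))
cv2.imwrite("pics/c3.png",np.hstack([f(s,200,285,60,45,6),f(t,130,200,60,45,6)]))
```

```text
(no output)
```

View pics/c1.png

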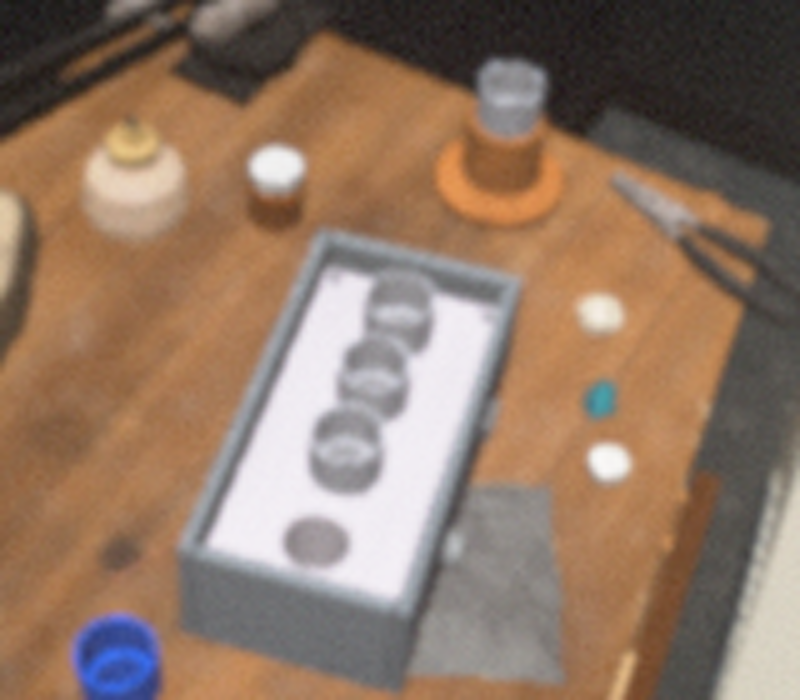

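View pics/c2.png

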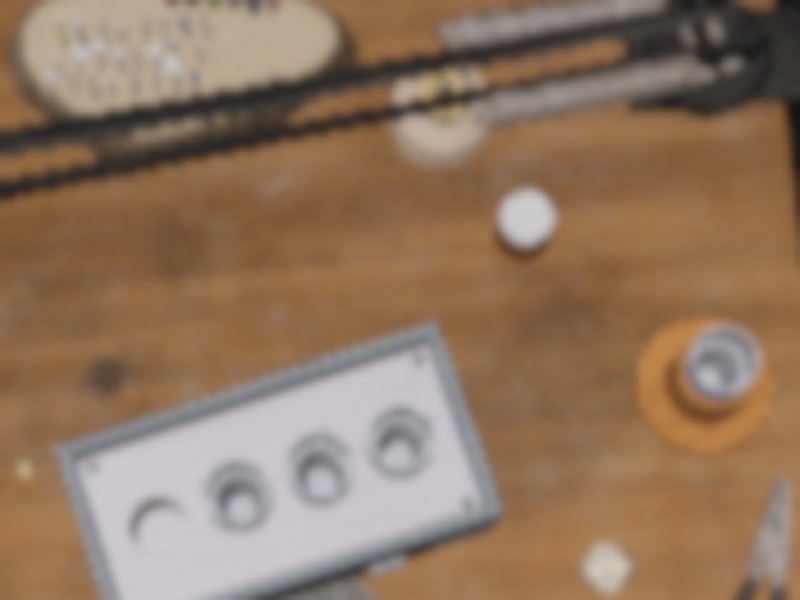

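View pics/c3.png

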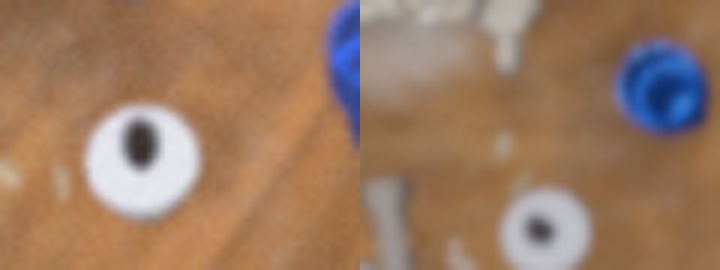

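```bash
cat > h.py <<'E'
import cv2,numpy as np
from scipy.optimize import least_squares
from scipy.spatial.transform import Rotation as R
def cast(s,uv,z):
    uv=np.array(uv,float).reshape(-1,1,2)
    n=cv2.undistortPoints(uv,s["camera_matrix"],np.array(s["distortion"])).reshape(-1,2)
    T=s["camera_from_world"];Rm=T[:3,:3];c=-Rm.T@T[:3,3]
    d=np.c_[n,np.ones(len(n))]@Rm
    k=(z-c[2])/d[:,2]
    return (c+k[:,None]*d)
def proj(s,P):
    T=s["camera_from_world"]
    return cv2.projectPoints(np.array(P,float).reshape(-1,1,3),cv2.Rodrigues(T[:3,:3])[0],T[:3,3],s["camera_matrix"],np.array(s["distortion"]))[0].reshape(-1,2)
def crop(s,x,y,w,h,k,name):
    im=s["pixels"][y:y+h,x:x+w]
    im=cv2.resize(im,(w*k,h*k),interpolation=cv2.INTER_CUBIC); cv2.imwrite(name,im); return im
E
python3 - <<'E'
from h import *; from plant import env
S=env.snapshot("scene");T=env.snapshot("top")
c1=np.array([(322,232),(522,277),(410,612),(182,550)]); a=[195,135]+(c1+.5)/5-.5
c2=np.array([(57,452),(433,322),(500,515)]); b=[190,120]+(c2+.5)/5-.5
print(cast(S,a,82).round(1)); print(cast(T,b,82).round(1))
for nm,s in (("S",S),("T",T)):
    im=s["pixels"];hsv=cv2.cvtColor(im,cv2.COLOR_BGR2HSV)
    def blob(m,roi):
        x,y,w,h=roi;mm=np.zeros_like(m);mm[y:y+h,x:x+w]=m[y:y+h,x:x+w]
        n,l,st,ce=cv2.connectedComponentsWithStats(mm)
        k=1+np.argmax(st[1:,4]);cs,_=cv2.findContours((l==k).astype(np.uint8),0,1)
        return ce[k],st[k],cv2.fitEllipse(max(cs,key=len))
    white=((hsv[...,1]<60)&(hsv[...,2]>120)).astype(np.uint8)
    lid=blob(white,(208,298,32,28) if nm=="S" else (148,228,26,24))
    print(nm,"lid",lid, cast(s,lid[2][0],26).round(1))
    cap=blob(white,(242,160,18,15) if nm=="S" else (287,155,18,18)); print(nm,"jar",cap[1],cast(s,cap[2][0],46).round(1))
    org=((hsv[...,1]>175)&(hsv[...,2]>150)).astype(np.uint8)
    # stand foot
    st=blob(org,(275,150,40,35) if nm=="S" else (312,178,36,36)); print(nm,"foot",st[1],st[2])
    cup=blob((hsv[...,1]<90).astype(np.uint8),(286,143,22,20) if nm=="S" else (323,182,22,24)); print(nm,"cup",cup[1],cup[2],cast(s,cup[2][0],90).round(1))
crop(S,275,140,45,45,12,"pics/st_s.png");crop(T,310,175,45,45,12,"pics/st_t.png")
im=np.hstack([cv2.imread("pics/st_s.png"),cv2.imread("pics/st_t.png")]);cv2.imwrite("pics/st.png",cv2.resize(im,(800,400)))
E
```

```text
[[ 539.6  -80.6   82. ]
 [ 427.3 -113.2   82. ]
 [ 368.4  112.3   82. ]
 [ 480.2  143.1   82. ]]
[[ 480.7  142.8   82. ]
 [ 543.1  -81.5   82. ]
 [ 426.4 -111.5   82. ]]
S lid (array([223.32841328, 311.59409594]), array([214, 302,  20,  20, 271], dtype=int32), ((223.30377197265625, 311.3365783691406), (18.52684783935547, 18.783306121826172), 50.317752838134766)) [[411.2 275.4  26. ]]
S jar [244 164  12  10  92] [[ 610.5 -141.9   46. ]]Traceback (most recent call last):
  File "<stdin>", line 19, in <module>
  File "<stdin>", line 12, in blob
cv2.error: OpenCV(4.12.0) /io/opencv/modules/imgproc/src/shapedescr.cpp:361: error: (-201:Incorrect size of input array) There should be at least 5 points to fit the ellipse in function 'fitEllipseNoDirect'
```

Run:
```python
from h import *; from plant import env
S=env.snapshot("scene");T=env.snapshot("top")
pts=[]
c1=np.array([(322,232),(522,277),(410,612),(182,550)]); a=cast(S,[195,135]+(c1+.5)/5-.5,82)[:,:2]
c2=np.array([(433,322),(500,515),(57,452)]); b=cast(T,[190,120]+(c2+.5)/5-.5,82)[:,:2]
L=np.array([(60,-118),(-60,-118),(-60,118),(60,118)])
def res(p):
    c,s=np.cos(p[2]),np.sin(p[2]);W=L@np.array([[c,s],[-s,c]])+p[:2]
    return np.r_[(W-a).ravel(),(W[[0,1,3]]-b).ravel()]
r=least_squares(res,[455,15,.25]);print(r.x,r.fun.round(1))
p=r.x
for y in(-75,-25,25): 
    print("well",y,p[:2]+np.array([-np.sin(p[2])*y,np.cos(p[2])*y]))
for nm,s in (("S",S),("T",T)):
    hsv=cv2.cvtColor(s["pixels"],cv2.COLOR_BGR2HSV)
    x,y,w,h=(270,145,50,45) if nm=="S" else (308,172,46,46)
    h_=hsv[y:y+h,x:x+w]; print(np.percentile(h_[...,1],[5,25,50,75,95]))
S_=crop(S,275,140,45,45,9,"pics/a.png");T_=crop(T,310,175,45,45,9,"pics/a.png")
cv2.imwrite("pics/st.png",np.hstack([S_[:,:400],T_[:,:400]]))
S_=crop(S,240,180,60,60,7,"pics/a.png");T_=crop(T,205,190,80,60,6,"pics/a.png")
cv2.imwrite("pics/cups.png",np.hstack([S_[:360,:320],T_]))
```

```text
[4.53900488e+02 1.56911307e+01 2.62521703e-01] [ 2.8 -2.1 -0.8 -0.7 -3.1  1.8  1.   2.1 -0.6 -1.2  0.2 -2.3  0.5  2.4]
well -75 [473.36423932 -56.73926616]
well -25 [460.38840531  -8.45233489]
well 25 [447.4125713   39.83459638]
[  8.  60. 130. 140. 161.]
[ 10. 121. 131. 139. 158.]
```

View pics/st.png

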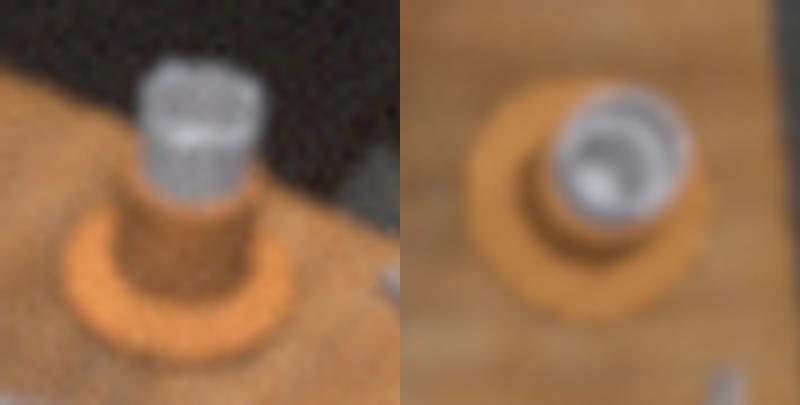

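View pics/cups.png

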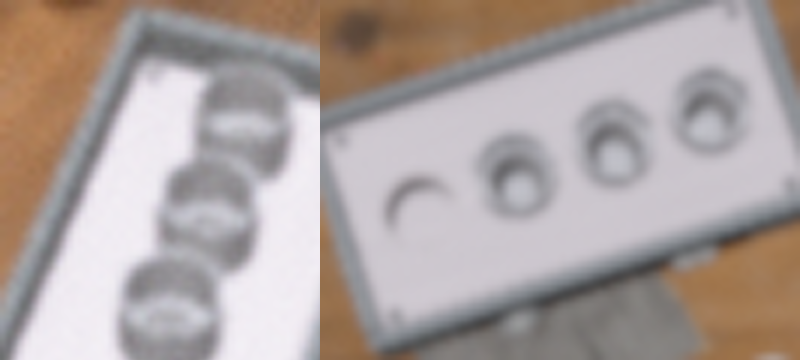

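Run:
```python
from h import *; from plant import env
S=env.snapshot("scene");T=env.snapshot("top")
print(cast(T,[[334.2,191.8]],90),cast(S,[[297.0,151.2]],90),cast(T,[[330.3,196.5]],10))
c=np.array([(515.5,176.5),(614.5,143),(711,111.5)])-[320,0]
print(cast(T,[205,190]+(c+.5)/6-.5,86))
# stand rim ellipse: segment low-sat
for nm,s,roi,thr in (("S",S,(283,140,28,30),75),("T",T,(318,178,32,30),75)):
    x,y,w,h=roi;g=cv2.resize(s["pixels"][y:y+h,x:x+w],None,fx=8,fy=8,interpolation=cv2.INTER_CUBIC)
    hsv=cv2.cvtColor(g,cv2.COLOR_BGR2HSV); m=((hsv[...,1]<thr)&(hsv[...,2]>70)).astype(np.uint8)
    cs,_=cv2.findContours(m,0,1);k=max(cs,key=cv2.contourArea);hull=cv2.convexHull(k)
    e=cv2.fitEllipse(hull);print(nm,cv2.boundingRect(k),e)
    if nm=="T": print(cast(s,[[x+(e[0][0]+.5)/8-.5,y+(e[0][1]+.5)/8-.5]],90))
# lid top
white=lambda s:None
hsv=cv2.cvtColor(T["pixels"],cv2.COLOR_BGR2HSV)
x,y,w,h=148,226,28,28
g=cv2.resize(T["pixels"][y:y+h,x:x+w],None,fx=8,fy=8,interpolation=cv2.INTER_CUBIC);hsv=cv2.cvtColor(g,cv2.COLOR_BGR2HSV)
m=((hsv[...,1]<60)&(hsv[...,2]>110)).astype(np.uint8);cs,_=cv2.findContours(m,0,1);k=max(cs,key=cv2.contourArea);e=cv2.fitEllipse(cv2.convexHull(k));print(e,cast(T,[[x+(e[0][0]+.5)/8-.5,y+(e[0][1]+.5)/8-.5]],26))
for nm,s in(("S",S),("T",T)):
    print(nm,"proj stand",proj(s,[[513,-197,90]]))
```

```text
[[ 506.59679271 -248.04584149   90.        ]] [[ 506.74097673 -248.39588891   90.        ]] [[ 508.09863562 -248.69941387   10.        ]]
[[446.63379237  39.10726173  86.        ]
 [459.67724     -9.56241037  86.        ]
 [471.87629799 -57.16835585  86.        ]]
S (52, 51, 122, 129) ((113.07402038574219, 113.07656860351562), (128.9691619873047, 132.58470153808594), 4.728172302246094)
T (72, 53, 123, 123) ((132.8361053466797, 114.46418762207031), (115.8039779663086, 127.20405578613281), 42.5863037109375)
[[ 506.39449035 -247.92853662   90.        ]]
((103.68910217285156, 102.18224334716797), (124.52469635009766, 127.36882781982422), 23.11665916442871) [[412.58562125 274.21079779  26.        ]]
S proj stand [[287.15035288 159.7139781 ]]
T proj stand [[316.56619991 190.82549019]]
```

Candidates, by pixel:
- **Lid:** the white disc with a dark knob at scene (224,311) and top (161,239) matches. I rule out the burner with a brass knob at scene (222,170), the jar's white cap at (250,171), and the white pebbles at about (315,197) and (317,227).
- **Cups:** the three grey ones in the heater at top (238,219), (254,213) and (270,208) match. I rule out the three blue ones.
- **Stand:** top (334,192).

The crops confirm these choices, and the two views agree to about 2 mm.

```bash
cat >> h.py <<'E'
YAW=0.2625
WELL={0:np.array([472.6,-57.0]),1:np.array([460.0,-9.0]),2:np.array([447.0,39.5])}
STAND=np.array([506.6,-248.1]); LID=np.array([412.,275.])
def rot(a): return (R.from_euler('z',a)*R.from_euler('x',np.pi)).as_rotvec()
def show(env,t=""):
    s=env.state(); print(t,round(s["time"],2),s["tool_pos"].round(1),"F",s["contact_force"].round(1),"w",round(s["width"],3),"q6",s["q"][5].round(2))
E
python3 - <<'E'
from h import *; from plant import env
for a in (YAW,YAW-np.pi):
    print(a,env.solve_ik([*WELL[0],200],rot(a)),env.solve_ik([*STAND,290],rot(a)))
E
```

```text
0.2625 [-0.29656621  0.15647176 -0.25018552  1.16413904  0.          1.01173012] [-0.60415368  0.27593016  0.13814753  1.4330137   0.          0.70414265]
-2.879092653589793 [-0.29656621  0.15647176 -0.25018552  1.16413904  0.         -2.12986254] [-0.60415368  0.27593016  0.13814753  1.4330137   0.         -2.43745001]
```

Run:
```python
from h import *; from plant import env
env.reach([*WELL[0],200],rot(YAW)); show(env)
env.movel([*WELL[0],115],feed=120)
env.wait(0.3);show(env)
print(env.movel([*WELL[0],88],feed=15,threshold=5));show(env)
cv2.imwrite("pics/d1.png",crop(env.snapshot("scene"),200,130,150,130,5,"pics/d1.png"))
```

```text
2.33 [472.7 -57.8 200.1] F [-0.   0.7 -1.4] w 1.003 q6 1.01
 3.48 [472.8 -57.1 115.4] F [ 0.3  0.  -0.3] w 1.001 q6 1.01
False
 5.43 [472.7 -57.   88.1] F [0.1 0.4 0.2] w 1.006 q6 1.01
```

View pics/d1.png

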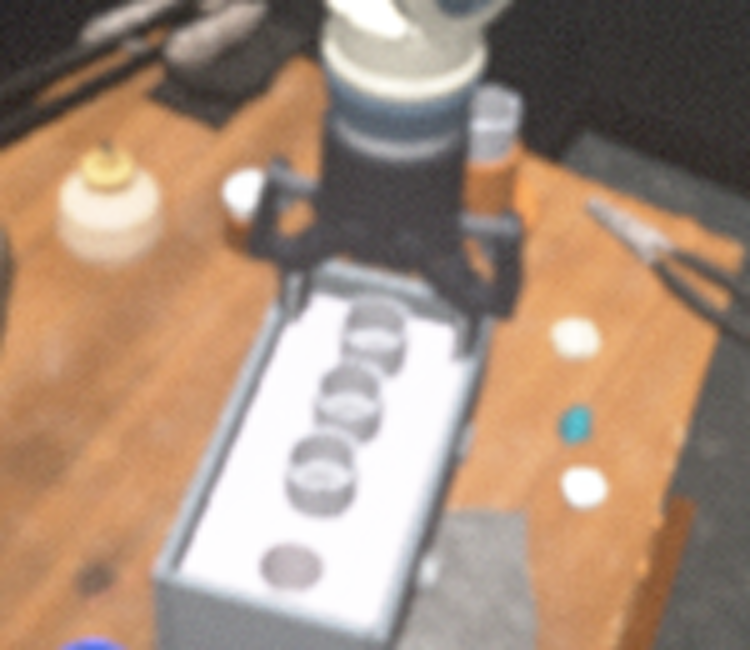

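Run:
```python
from h import *; from plant import env
env.grab(40);show(env,"grab")
env.movel([*WELL[0],120],feed=50);show(env,"lift")
cv2.imwrite("pics/d2.png",crop(env.snapshot("scene"),200,130,150,130,5,"pics/d2.png"))
```

```text
grab 5.97 [474.1 -57.2  88.8] F [5.3 2.3 3.2] w 0.483 q6 1.01
lift 6.76 [472.3 -57.  119.8] F [ 1.   1.1 -0.5] w 0.478 q6 1.01
```

View pics/d2.png

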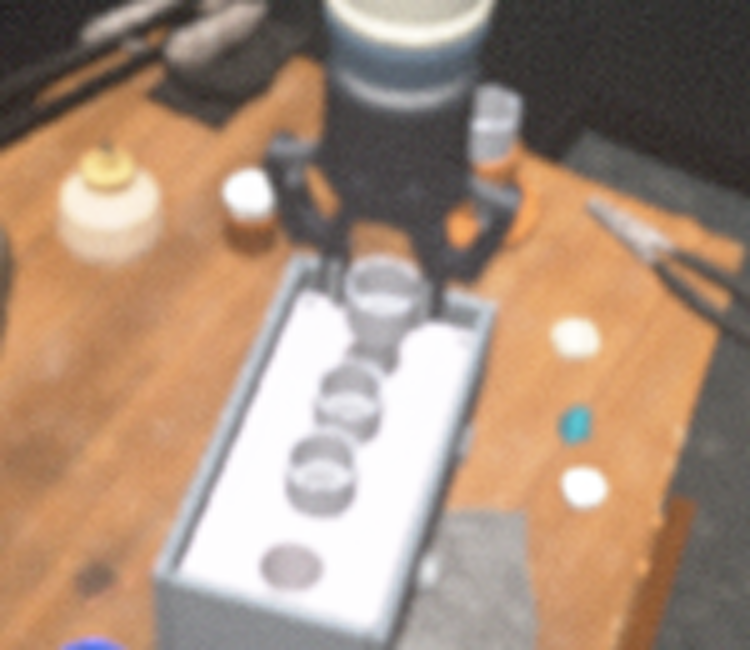

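Run:
```python
from h import *; from plant import env
env.movel([*WELL[0],210],feed=150)
env.movel([*STAND,210],feed=200)
env.movel([*STAND,165],feed=100);env.wait(.3);show(env,"above")
print(env.movel([*STAND,121],feed=20,threshold=5));show(env,"down")
a=crop(env.snapshot("scene"),255,120,80,80,5,"pics/a.png");b=crop(env.snapshot("top"),290,150,80,80,5,"pics/a.png")
cv2.imwrite("pics/d3.png",np.hstack([a,b]))
```

```text
above 9.57 [ 506.8 -248.2  165.5] F [ 0.3 -0.6 -1.4] w 0.481 q6 0.7
False
down 11.93 [ 506.8 -248.1  121.2] F [2.9 1.  1.2] w 0.482 q6 0.7
```

View pics/d3.png

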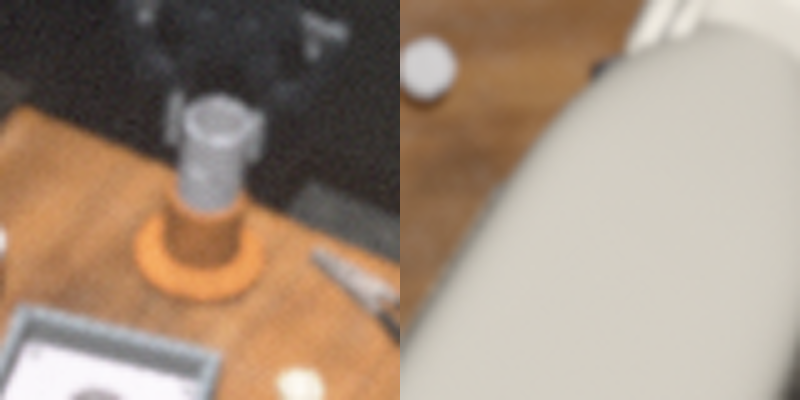

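Run:
```python
from h import *; from plant import env
p=STAND+[.5,.2]
print(env.movel([*p,119],feed=15,threshold=8));env.wait(.2);show(env,"down")
env.release();env.wait(.2);show(env,"rel")
env.movel([*p,210],feed=150)
env.movel([*(WELL[1]+[.8,.2]),210],feed=200)
env.movel([*(WELL[1]+[.8,.2]),115],feed=150);env.wait(.2)
a=crop(env.snapshot("scene"),255,120,80,80,5,"pics/a.png");b=crop(env.snapshot("top"),290,150,80,80,5,"pics/a.png")
cv2.imwrite("pics/d4.png",np.hstack([a,b]))
```

```text
True
down 12.43 [ 507.1 -248.5  121.1] F [-2.1  1.   6.9] w 0.476 q6 0.7
rel 13.14 [ 507.6 -248.3  120.5] F [ 0.2  0.4 -0.3] w 1.002 q6 0.7
```

View pics/d4.png

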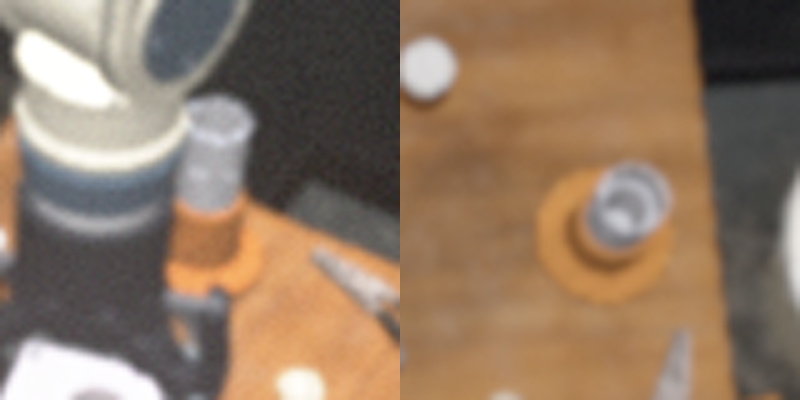

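```bash
cat >> h.py <<'E'
def pick(env,w,zt):
    env.movel([*w,115],feed=150);env.wait(.2)
    if env.movel([*w,88],feed=25,threshold=6): show(env,"CONTACT"); return False
    env.grab(40);show(env,"grab");env.movel([*w,125],feed=60);show(env,"lift")
    env.movel([*w,zt],feed=150);return True
def place(env,p,k):
    zs=90+30*k
    env.movel([*p,zs+90],feed=200)
    env.movel([*p,zs+45],feed=100);env.wait(.3);show(env,"above")
    hit=env.movel([*p,zs+1.5],feed=20,threshold=6);show(env,f"down {hit}")
    if hit and env.state()["tool_pos"][2]>zs+8: print("EARLY");return False
    print(env.movel([*p,zs-1],feed=15,threshold=8));env.wait(.2);show(env,"seat");return True
E
python3 - <<'E'
from h import *; from plant import env
S=env.snapshot("scene");print(proj(S,[[507,-248,120]]))
p=STAND+[.5,.2]
if pick(env,WELL[1]+[.8,.2],240):
    print(place(env,p,2))
crop(env.snapshot("scene"),255,90,100,100,5,"pics/d5.png")
E
```

```text
[[297.87381483 143.73921313]]
grab 18.56 [461.6  -8.9  88.5] F [2.2 0.5 3.2] w 0.468 q6 1.11
lift 19.32 [460.6  -8.8 124.9] F [ 0.6  1.2 -1.5] w 0.467 q6 1.11
above 22.51 [ 507.3 -248.   195.5] F [ 0.1  0.3 -1.2] w 0.468 q6 0.7
down False 24.83 [ 507.1 -247.9  151.6] F [ 1.   0.2 -0.9] w 0.47 q6 0.7
True
seat 25.24 [ 507.4 -248.3  150.4] F [-1.  -0.4  6.4] w 0.468 q6 0.7
True
```

View pics/d5.png

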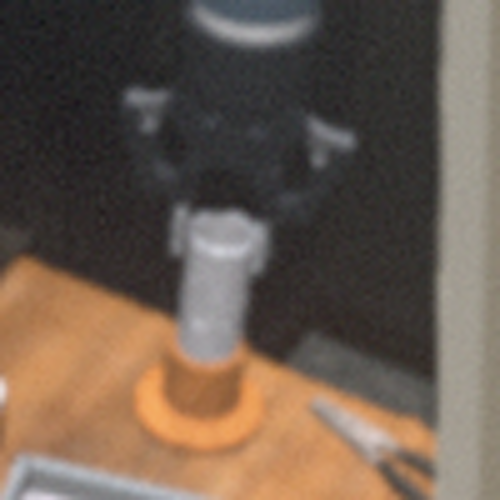

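Cup 2 is seated: contact came at the expected height, and the picture shows an upright stack. Next is cup 3.

Run:
```python
from h import *; from plant import env
p=STAND+[.5,.2]
env.release();env.wait(.2);show(env,"rel")
env.movel([*p,240],feed=150)
w=WELL[2]+[1.2,.3]
env.movel([*w,240],feed=200)
if pick(env,w,270):
    print(place(env,p,3))
crop(env.snapshot("scene"),255,80,100,110,5,"pics/d6.png")
T=env.snapshot("top");S=env.snapshot("scene")
crop(S,200,285,60,45,6,"pics/l.png")
```

```text
rel 26.01 [ 507.  -247.9  149.6] F [0.5 0.6 0.4] w 1.001 q6 0.7
grab 31.27 [448.4  39.7  88.2] F [-0.1 -1.3  3.2] w 0.459 q6 1.21
lift 32.04 [448.1  39.8 124.9] F [ 0.3 -0.4 -1.4] w 0.461 q6 1.21
above 35.67 [ 507.2 -248.   225.5] F [ 0.1 -0.2 -0.4] w 0.459 q6 0.71
down False 38.0 [ 507.1 -247.9  181.6] F [ 0.6 -0.1 -0.2] w 0.463 q6 0.71
True
seat 38.43 [ 507.3 -248.2  179.8] F [-0.8  0.1  5.9] w 0.461 q6 0.71
True
```

View pics/d6.png

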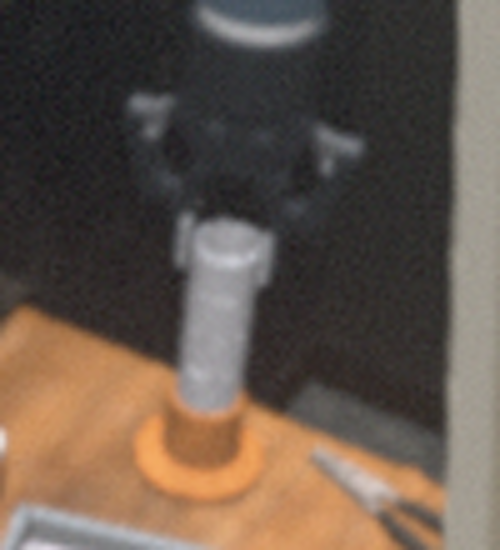

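Run:
```python
from h import *; from plant import env
p=STAND+[.5,.2]
env.release();env.wait(.2);show(env,"rel")
env.movel([*p,270],feed=150)
env.movel([440,60,270],feed=250)
env.wait(.3)
S=env.snapshot("scene");T=env.snapshot("top")
print("expected rim",proj(S,[[507.2,-248,180]]),proj(T,[[507.2,-248,180]]))
cv2.imwrite("pics/s7.png",S["pixels"]);cv2.imwrite("pics/t7.png",T["pixels"])
a=crop(S,255,90,80,100,5,"pics/a.png");b=crop(T,290,140,80,100,5,"pics/a.png")
cv2.imwrite("pics/d7.png",np.hstack([a,b]))
```

```text
rel 39.3 [ 507.1 -247.9  179. ] F [-0.3 -0.4 -0.2] w 1.0 q6 0.71
expected rim [[299.93388924 127.84892529]] [[339.3159293  184.99526342]]
```

View pics/d7.png

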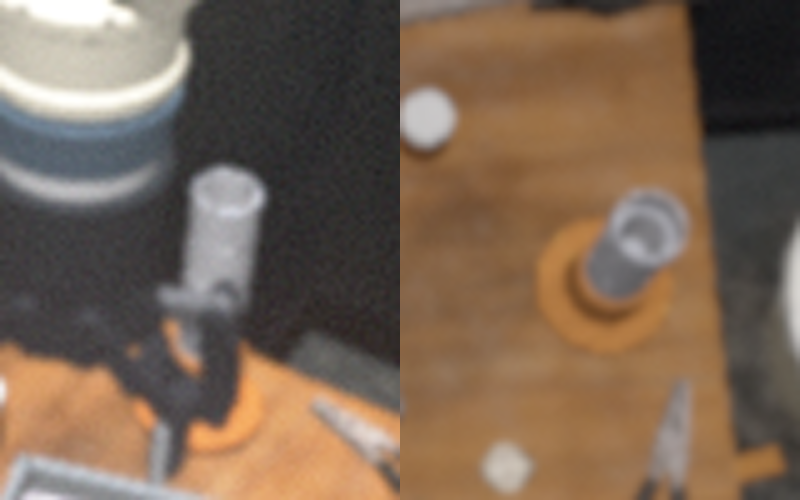

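View pics/s7.png

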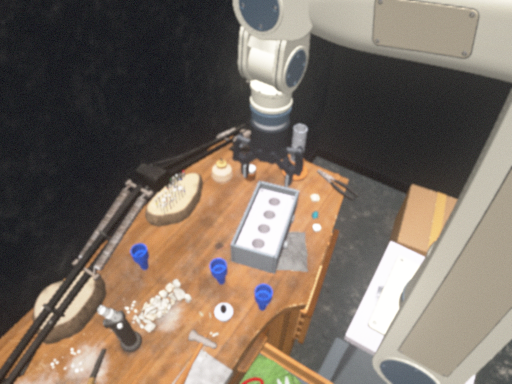

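View pics/t7.png

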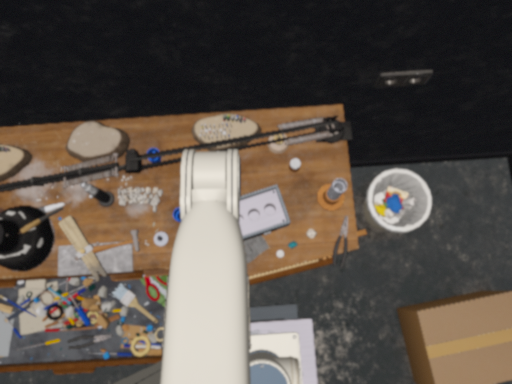

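```bash
cat >> h.py <<'E'
def disc(s,roi,z,thr=(60,110)):
    x,y,w,h=roi
    g=cv2.resize(s["pixels"][y:y+h,x:x+w],None,fx=8,fy=8,interpolation=cv2.INTER_CUBIC);hsv=cv2.cvtColor(g,cv2.COLOR_BGR2HSV)
    m=((hsv[...,1]<thr[0])&(hsv[...,2]>thr[1])).astype(np.uint8);cs,_=cv2.findContours(m,0,1);k=max(cs,key=cv2.contourArea);e=cv2.fitEllipse(cv2.convexHull(k))
    c=[x+(e[0][0]+.5)/8-.5,y+(e[0][1]+.5)/8-.5];return np.round(c,1),np.round(e[1],1)/8,cast(s,[c],z)[0,:2].round(1)
E
python3 - <<'E'
from h import *; from plant import env
S=env.snapshot("scene");T=env.snapshot("top")
print(disc(T,(148,226,28,28),26),disc(S,(209,297,30,28),26,(60,150)))
for s in(S,T):
    hsv=cv2.cvtColor(s["pixels"],cv2.COLOR_BGR2HSV);m=((abs(hsv[...,0].astype(int)-115)<12)&(hsv[...,1]>150)&(hsv[...,2]>80)).astype(np.uint8)
    n,l,st,ce=cv2.connectedComponentsWithStats(m)
    for i in range(1,n):
        if st[i,4]>40: print(ce[i].round(),st[i,4],cast(s,[ce[i]],60)[0].round())
for a in (0,.5,1,1.57,-.5,-1): print(a,env.solve_ik([412,275,50],rot(a)))
E
```

```text
(array([160.5, 238.4]), array([15.5125, 15.8375]), array([412.5, 274.2])) (array([223.3, 311.4]), array([19.425, 19.8  ]), array([411.2, 275.5]))
[139. 253.] 201 [664. 280.  60.]
[218. 268.] 170 [475. 204.  60.]
[263. 295.] 246 [349. 204.  60.]
[394. 203.] 143 [ 465. -427.   60.]
[176. 214.] 48 [476. 219.  60.]
[ 83. 316.] 89 [201. 495.  60.]
0 [ 0.41898041  0.31903028 -0.45744819  0.79431786  0.          1.98977674]
0.5 [ 4.18980414e-01  3.19030276e-01 -4.57448188e-01  7.94317863e-01
  4.44089210e-16  1.48977674e+00]
1 [ 0.41898041  0.31903028 -0.45744819  0.79431786  0.          0.98977674]
1.57 [ 0.41898041  0.31903028 -0.45744819  0.79431786  0.          0.41977674]
-0.5 [ 4.18980414e-01  3.19030276e-01 -4.57448188e-01  7.94317863e-01
  4.44089210e-16  2.48977674e+00]
-1 [ 0.41898041  0.31903028 -0.45744819  0.79431786  0.          2.98977674]
```

Run:
```python
from h import *; from plant import env
L=np.array([411.9,274.9])
env.movel([*L,270],rot=rot(0),feed=250)
S=env.snapshot("scene");print(disc(S,(209,297,30,28),26,(60,150)))
env.movel([*L,110],feed=150);env.wait(.3)
crop(env.snapshot("scene"),180,240,100,100,5,"pics/d8.png")
print(env.movel([*L,50],feed=40,threshold=5));show(env)
env.grab(40);show(env,"grab")
env.movel([*L,60],feed=30);env.movel([*L,130],feed=100);env.wait(.2);show(env)
crop(env.snapshot("scene"),180,210,100,130,4,"pics/d9.png")
```

```text
(array([209.9, 309.1]), array([18.35  , 20.2125]), array([440.4, 288.1]))
False
 46.25 [412.  275.   50.2] F [-0.2  0.1 -0.8] w 0.999 q6 1.99
grab 47.04 [411.6 274.8  49.9] F [ 0.5 -1.1  0.1] w 0.002 q6 1.99
 48.58 [411.6 274.8 129.4] F [-0.4 -0.1  0. ] w 0.002 q6 1.99
```

View pics/d9.png

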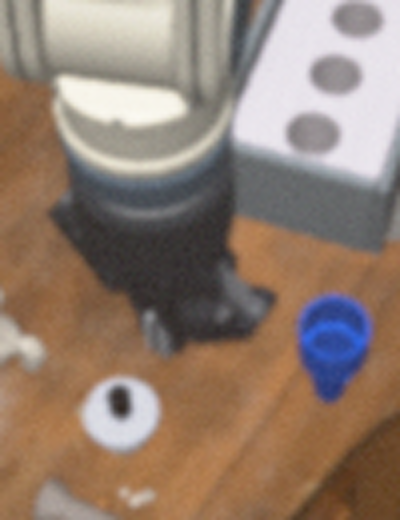

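The lid was knocked aside before I reached it, so the grasp closed on nothing. I'll measure its new position.

Run:
```python
from h import *; from plant import env
env.release()
env.movel([380,150,270],feed=250);env.wait(.3)
S=env.snapshot("scene");T=env.snapshot("top")
print(disc(S,(192,295,36,32),26,(60,150)))
cv2.imwrite("pics/t10.png",T["pixels"])
a=crop(S,170,270,80,80,5,"pics/a.png");b=crop(T,120,180,80,80,5,"pics/a.png")
cv2.imwrite("pics/d10.png",np.hstack([a,b]))
```

```text
(array([209.9, 313. ]), array([19.125, 20.   ]), array([434.6, 295.9]))
```

View pics/d10.png

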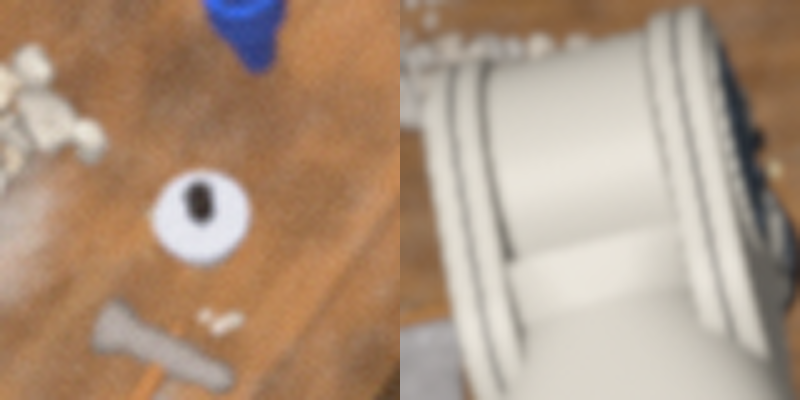

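Run:
```python
from h import *; from plant import env
env.movel([430,0,270],feed=300);env.wait(.3)
S=env.snapshot("scene");T=env.snapshot("top")
p=proj(T,[[435,296,26]])[0].round().astype(int);print(p)
crop(T,p[0]-40,p[1]-40,80,80,6,"pics/d11.png")
print(disc(S,(192,295,36,32),26,(60,150)),disc(T,(p[0]-11,p[1]-13,24,27),26))
```

```text
[153 231]
(array([209.8, 313. ]), array([19.25, 20.35]), array([434.8, 295.9])) (array([153.5, 231. ]), array([15.3, 16.1]), array([436. , 294.7]))
```

View pics/d11.png

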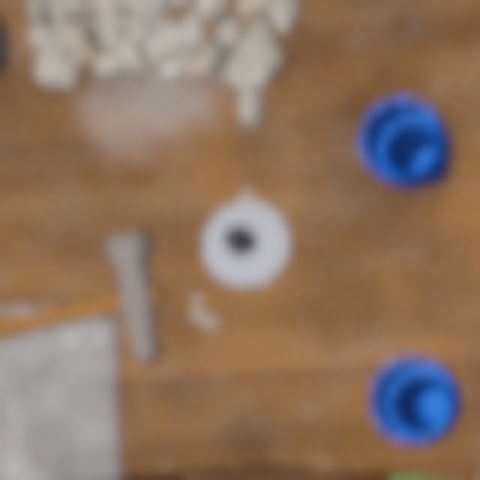

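Run:
```python
from h import *; from plant import env
L=np.array([435.4,295.3])
env.movel([*L,270],rot=rot(0),feed=300)
print(disc(env.snapshot("scene"),(192,290,40,40),26,(60,150)))
env.movel([*L,110],feed=150);env.wait(.2)
print(env.movel([*L,50],feed=50,threshold=5));show(env)
env.grab(40);show(env,"grab")
env.movel([*L,60],feed=30);env.movel([*L,130],feed=100);env.wait(.2);show(env)
crop(env.snapshot("scene"),160,210,100,130,4,"pics/d12.png")
```

```text
(array([209.8, 312.9]), array([18.575, 20.175]), array([434.9, 295.7]))
False
 55.74 [435.6 295.4  50.3] F [0.2 0.5 0.4] w 0.997 q6 2.01
grab 56.41 [435.4 295.3  50.2] F [-1.  -0.   3.8] w 0.141 q6 2.01
 57.94 [435.2 295.2 129.4] F [-0.4 -0.1 -0.8] w 0.146 q6 2.01
```

View pics/d12.png

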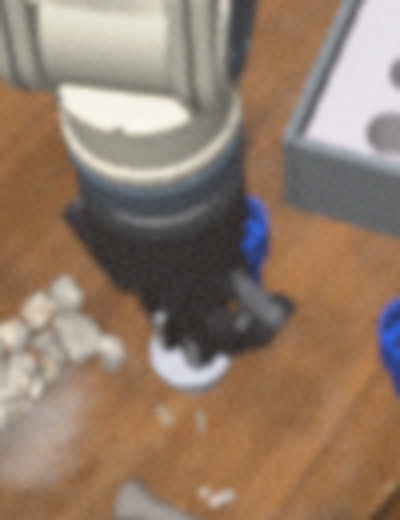

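Run:
```python
from h import *; from plant import env
L=np.array([435.4,295.3]);p=np.array([507.2,-248.])
env.movel([*L,280],feed=150)
env.movel([430,0,280],feed=200)
env.movel([*p,280],feed=200);env.movel([*p,245],feed=80);env.wait(.4);show(env)
crop(env.snapshot("scene"),260,80,80,80,7,"pics/d13.png")
```

```text
63.2 [ 507.2 -248.   245.2] F [-0.1 -0.2 -0.5] w 0.139 q6 0.97
```

View pics/d13.png

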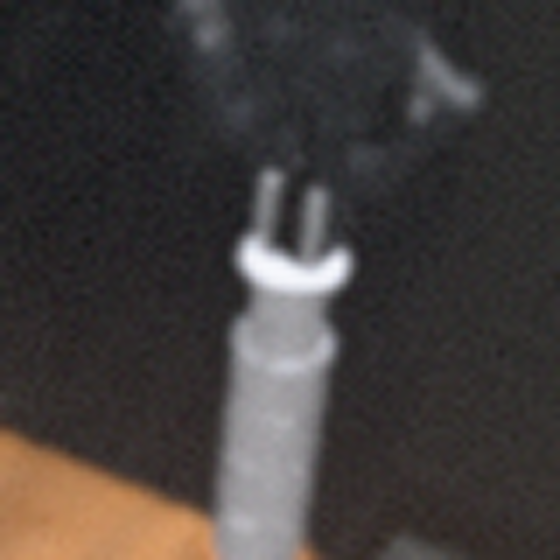

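Run:
```python
from h import *; from plant import env
p=np.array([507.2,-248.])
h=env.movel([*p,207],feed=20,threshold=5);env.wait(.2);show(env,str(h))
crop(env.snapshot("scene"),260,80,80,80,7,"pics/d14.png")
```

```text
False 65.5 [ 507.3 -248.1  207.4] F [-0.2 -0.6  5.8] w 0.14 q6 0.97
```

View pics/d14.png

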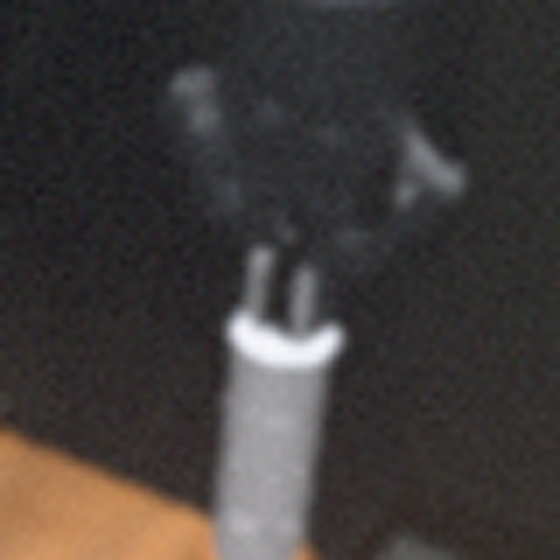

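Contact came at the seat height and the flange is on the rim. I'll release and check.

Run:
```python
from h import *; from plant import env
p=np.array([507.2,-248.])
env.release();env.wait(.2);show(env)
env.movel([*p,290],feed=100);env.movel([430,-20,290],feed=200);env.wait(.5)
S=env.snapshot("scene");T=env.snapshot("top")
print(proj(S,[[507.2,-248,184]]),proj(T,[[507.2,-248,184]]))
print(disc(S,(288,112,26,26),184,(60,150)),disc(T,(326,170,26,26),184))
a=crop(S,260,90,70,90,5,"pics/a.png");b=crop(T,290,140,80,90,5,"pics/a.png")
cv2.imwrite("pics/d15.png",np.hstack([a,b]))
j=disc(T,(285,153,22,22),46);print("jar",j)
```

```text
66.45 [ 507.2 -248.   207. ] F [-0.3  0.8  0.1] w 1.004 q6 0.97
[[300.08029027 126.74793554]] [[339.56118522 184.68088567]]
(array([312. , 125.6]), array([1.75  , 5.1625]), array([ 480.8, -272.8])) (array([337.4, 187.1]), array([17.6375, 24.325 ]), array([ 500.9, -241.4]))
jar (array([283.7, 163.6]), array([22.25  , 33.6625]), array([ 613., -111.]))
```

View pics/d15.png

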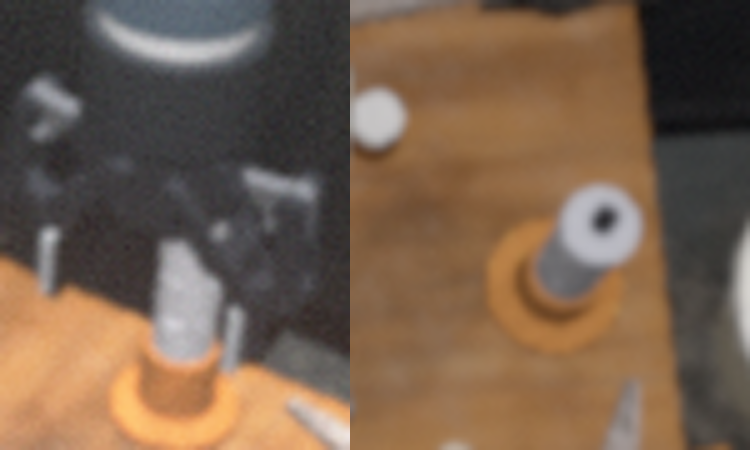

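Run:
```python
from h import *; from plant import env
env.movel([400,180,290],feed=250);env.wait(.5)
S=env.snapshot("scene");T=env.snapshot("top")
print(disc(S,(288,112,26,26),184,(60,150)));print(proj(S,[[610,-142,46]]))
crop(S,230,90,100,100,6,"pics/d16.png");show(env)
```

```text
(array([300.2, 127.5]), array([11.0125, 15.4   ]), array([ 505.3, -245. ]))
[[249.98637189 168.36980368]]
 70.94 [400.  179.9 290. ] F [-0.1 -0.1  0.3] w 1.0 q6 1.8
```

View pics/d16.png

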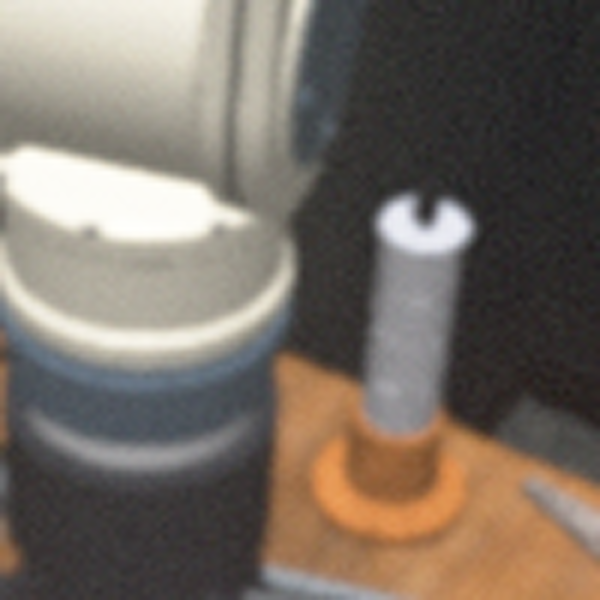

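The lid sits level on the straight stack, and its flange at scene (301,127) is where I expect it, (300.1,126.7). I'm handing in.

Run:
```python
from plant import env
print(env.sign_off())
```

```text
the job is handed in; nothing more can be done
None
```

The job is handed in, at about 71 s on the robot's clock. All three steel cups from the heater are nested on the cup in the stand, and the knobbed lid is on top. `sign_off` gives no verdict, so whether it passed rests on my own checks.

**What I did:** I lifted each cup straight up by its collar. Each one was lowered until it touched, within about 1.5 mm of its expected seat height, and then released. The lid was knocked about 3 cm aside before I reached it, so my first grasp closed on nothing. I measured its position again in both views and placed it on the second try.

**Last checks:**
- **Lid:** in both views the flange centre, read from the zoomed pictures, was within about 1 px of where a seated lid should be.
- **Stack:** it looks upright, and the gripper was well clear with about zero force on it.
- **Automatic lid fits:** these disagreed with my readings. The last scene fit was about 3 mm off, and the earlier fits (top view and partly hidden scene view) were further off. I put that down to the knob, the arm and the steel upsetting the colour mask, and trusted the picture readings.
- **Pigment jar:** its automatic fit also failed. I never worked near it, and it looked unmoved in the top pictures.

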